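# Scoop the fuel balls into the blue sample pan

### The arm

A 6-joint arm with a two-finger parallel gripper is mounted at the origin on the work surface. World frame = base frame: x ahead of the robot, y to its left, z up, the work surface at z = 0. Lengths are in m, angles in rad, forces in N, time in s.
With the tool pointing down it reaches from about 0.35 to 0.725 m from the base axis. Payload 4.3 kg.
Tool frame: the origin (TCP) lies at the very end of the fingers, on their centre line; the grasp point (between the pads) lies 19 mm behind it; x points along the fingers, z is the direction in which the jaws open and shut, and the axes are right-handed (so a half turn about x gives the same grasp; the last joint's range is limited). The gripper opens to 85 mm and grips with 20 to 120 N. Pads are 22 mm wide; open, the fingers measure 114 mm over their backs; the gripper's body (76 mm by 85 mm) begins 54 mm behind the grasp point. The pads swing forward as they close: fully open they stand 13 mm farther back than shut.
Start: joints at [-1.408, 0.377, 0.081, 1.274, 0, 1.46], TCP at [0.155, -0.554, 0.231] pointing down, gripper open.
Joint ranges: [-2.72, 2.72], [-0.84, 1.66], [-1.02, 1.22], [-1.77, 2.12], [-1.37, 1.28], [-3.14, 3.14]. Speed limits (rad/s): [2.57, 2.57, 3.14, 3.14, 3.14, 3.14].

### API

Orientations are given as a unit quaternion [w, x, y, z].
In Python, from cell import bot gives the robot as it stands.
- The arm moves only by the shell command python3 -m jog 'ROWS' [FORCE]. ROWS is JSON, a list of rows, each an object of numbers: "fingers": the opening, from 0 (shut) to 1 (fully open); "dx", "dy", "dz": the shift along the tool's x, y, z in m; "spin": the turn about the tool's x in degrees. In form: [{"fingers": .., "dx": .., "dy": .., "dz": .., "spin": ..}, ...]. A call has 1 to 10 rows; each row is the pose to reach, as a shift and turn from the pose commanded when the call began, along the tool's axes at that moment; what a row does not reach only later rows make up. A row lasts 1/8 s, in which the tool goes at most 62.5 mm and 10.7 degrees, less where a joint would pass 70% of its speed; a pose out of reach is approached as far as the arm can. A call with a gripper value outside its range is refused whole. The fingers move at their own pace and stop on an object; FORCE is the grip in N (left out, the last holds). Time passes only in rows, so rows that repeat a pose let the fingers close. It gives the time, the measured TCP pose, the force and the opening at its end, in the units of the state.
- bot.get_obs(): the state, without advancing time (a new reading comes with each control period).
- bot.grab_frame(name): name is "scene" or "side" or "wrist"; returns the picture (480x640x3 uint8, red, green, blue); there is no depth.
- bot.calibration(name): a dict with "fx", "fy", "cx", "cy" (pixels), "T" (4x4, takes a point from camera to world coordinates); the wrist camera has in their place "T_tool_cam" (4x4, takes a point from camera to tool coordinates, whose origin is the TCP and whose axes are the tool frame's). Camera axes: x right, y down, z forward; pixel columns grow to the right and rows downward; lengths in m; the calibration is good to about 2 mm. The wrist camera is an equidistant fisheye: a pixel r from the principal point sees the ray r / f radians off the axis. A picture is of the moment at which its call begins: read the wrist's pose just before it. calibration takes no time and is no camera call.
- bot.hand_in(): hands the job in, once; it reports no verdict.
The state is a dict: "t": time; "joint_pos": joint angles; "dq": joint speeds; "joint_efforts": joint torques, N m; "eef_pos": TCP position; "eef_rot": TCP orientation; "wrist_force": force on the tool from outside, world axes, zero at the start; "torque": the same for the moment, N m; "grip_width": finger opening in m.
Only numpy, scipy, OpenCV 4.12 (cv2) and the standard library are available. Lean on these libraries where they do the work, as an engineer would, in place of code of your own. Each camera call takes 0.05 s, during which the arm holds its last target. There are 200 camera calls.

### The job

Take the scoop by its upright blue handle, scoop up all three fuel balls together from the yellow tray and lift them clear, then tip them into the blue pan (not the white one). Then set the empty scoop down upright, away from the blue pan, either flat in the tray or flat on the desk.

Things in the scene. Friction and masses are not known exactly. Their poses are not given: they have to be found in the camera images.
- scoop: scoop, 160 g, pan 80 (x) by 90 (y) mm, 32 high walls at rear and sides (5 high before x=-8); origin mid underside, x from mouth to rear. Lip at x=-40, then a 3 mm ridge at x=-29; floor 2 thick. Ridge holds balls while level; they roll out with the mouth tipped 35-50 deg down. Blue upright handle at x=42, y=0, 24 (x) by 14 (y), top at z=110; grip across y at z about 90
- tray: yellow fixed tray, outside 248 (x) by 108 (y), 28 high, walls 4, floor 3; origin mid underside, x along length. Scoop stands at +x end, balls nearer the -x end (robot side). There a black rubber bumper (face x=-110, 45 deg corners 18 long, underside z=14) stops balls while the scoop's lip slides 5 mm under it (wall x=-120). Then raise it 3 mm and draw back 35 before lifting. 5 mm play each side
- ball0: pressed fuel ball, smooth dark brown sphere, diameter 26 mm, 12 g, origin at its centre; lies in the tray nearest the -x end. It rolls down slopes steeper than about 10 degrees. Its axes mean nothing
- ball1: pressed fuel ball, smooth dark brown sphere, diameter 26 mm, 12 g, origin at its centre; lies in the tray. It rolls down slopes steeper than about 10 degrees. Its axes mean nothing
- ball2: pressed fuel ball, smooth dark brown sphere, diameter 26 mm, 12 g, origin at its centre; lies in the tray, nearest the scoop. It rolls down slopes steeper than about 10 degrees. Its axes mean nothing
- blue_pan: blue round sample pan, loose, 0.35 kg, outer diameter 164 mm at the rim, 50 mm high, wall 3 mm, floor 4 mm thick. Origin: centre of its underside, z up. A white pan of the same size is not the target
Not all that is in view belongs to the job. Leave any purple look-alike of the scoop alone. Several things look just like the blue_pan: the one meant starts farthest from the robot's base.

How it is judged:
On the way, in this order (a step that is already met when the one before it is completed fails the run):
1. all three balls lie in the scoop together, lifted at least 40 mm off the desk (x of ball0 in the frame of scoop between -0.032 and 0.042 m and y of ball0 in the frame of scoop between -0.046 and 0.046 m and z of ball0 in the frame of scoop between 0.006 and 0.045 m and x of ball1 in the frame of scoop between -0.032 and 0.042 m and y of ball1 in the frame of scoop between -0.046 and 0.046 m and z of ball1 in the frame of scoop between 0.006 and 0.045 m and x of ball2 in the frame of scoop between -0.032 and 0.042 m and y of ball2 in the frame of scoop between -0.046 and 0.046 m and z of ball2 in the frame of scoop between 0.006 and 0.045 m and height (world z) of scoop above 0.04 m), for 0.2 s.
2. all three balls are in the blue pan (horizontal distance between each of ball0, ball1, ball2 and blue_pan below 0.075 m and z of ball0 in the frame of blue_pan between 0.008 and 0.048 m and z of ball1 in the frame of blue_pan between 0.008 and 0.048 m and z of ball2 in the frame of blue_pan between 0.008 and 0.048 m), for 0.2 s.
At the end, for the whole second after the job is handed in: All three balls rest inside the blue pan, which stands upright on the desk (within 10 degrees); the scoop stands released, at rest and upright (within 10 degrees) in the tray or on the desk, its underside less than 15 mm above the desk and its origin at least 110 mm from the blue pan's centre (all of step 2 and linear speed of each of ball0, ball1, ball2 below 0.05 m/s and angle between each of blue_pan, scoop's own z axis and vertical below 0.17 rad and height (world z) of blue_pan below 0.01 m and height (world z) of scoop below 0.015 m and horizontal distance between scoop and blue_pan above 0.11 m and linear speed of scoop below 0.02 m/s and contact force between the fingers and scoop below 0.1 N); the robot touches nothing.
It also fails if it takes over 61 s, if anything falls off the work surface, if the arm or the gripper's body presses on something with over 40 N, if the wrist force passes 120 N, or if a joint passes its speed limit or range.

## Working session

There is one attempt and no reset: what is moved stays moved. The work goes in short steps, Python scripts to look and compute and a shell command to move; the robot and the scene stay as the last step left them, time stands still between calls to the robot, and variables do not carry over. Pictures are saved under pics/ and viewed, about 8 in all and at most 12, crops included, and the job is handed in when it is done.

```bash
mkdir -p pics; ls
python3 - <<'E'
from cell import bot
import cv2,numpy as np
o=bot.get_obs();print(o)
for n in("scene","side"):
    im=bot.grab_frame(n);cv2.imwrite(f"pics/{n}0.png",im[:,:,::-1]);c=bot.calibration(n);print(n,{k:np.round(v,4).tolist() for k,v in c.items()})
print(bot.calibration("wrist"))
E
```

```text
pics
{'t': 0.0, 'joint_pos': array([-1.40830719e+00,  3.78056605e-01,  7.96548561e-02,  1.27439330e+00,
       -1.05669222e-05,  1.46050608e+00]), 'dq': array([-0.00044601,  0.00207104, -0.00176836, -0.0005085 ,  0.00110236,
        0.00052657]), 'joint_efforts': array([ 1.32059591e-03, -4.63605666e+01,  2.69874358e+01,  2.10191135e-02,
        6.09524386e-05, -7.22524600e-07]), 'eef_pos': array([ 0.15481417, -0.5531025 ,  0.23037577]), 'eef_rot': array([ 0.56282488,  0.4278566 ,  0.56385513, -0.42688908]), 'wrist_force': array([-0.54297283, -0.4113904 , -0.28598657]), 'torque': array([ 0.0356995 , -0.02870506,  0.00510837]), 'grip_width': 0.08572286972061581}
scene {'fx': 485.7888, 'fy': 485.7888, 'cx': 320.355, 'cy': 236.016, 'T': [[-0.4596, 0.542, -0.7035, 1.3986], [0.8879, 0.2633, -0.3772, 0.4441], [-0.0192, -0.798, -0.6023, 0.7471], [0.0, 0.0, 0.0, 1.0]]}
side {'fx': 564.0794, 'fy': 564.0794, 'cx': 317.7322, 'cy': 234.4098, 'T': [[0.9854, -0.123, 0.1174, 0.4375], [-0.17, -0.7098, 0.6835, -0.7138], [-0.0008, -0.6936, -0.7204, 0.7952], [0.0, 0.0, 0.0, 1.0]]}
{'fx': 371.64829954431775, 'fy': 371.64829954431775, 'cx': 321.8214414037867, 'cy': 236.0830105125681, 'T_tool_cam': array([[-6.95586399e-04, -2.81997229e-01,  9.59414967e-01,
        -1.42615484e-01],
       [ 2.85370822e-04, -9.59415216e-01, -2.81997096e-01,
         7.14789345e-02],
       [ 9.99999717e-01,  7.76356938e-05,  7.47829956e-04,
        -2.84359669e-04],
       [ 0.00000000e+00,  0.00000000e+00,  0.00000000e+00,
         1.00000000e+00]])}
```

View pics/scene0.png

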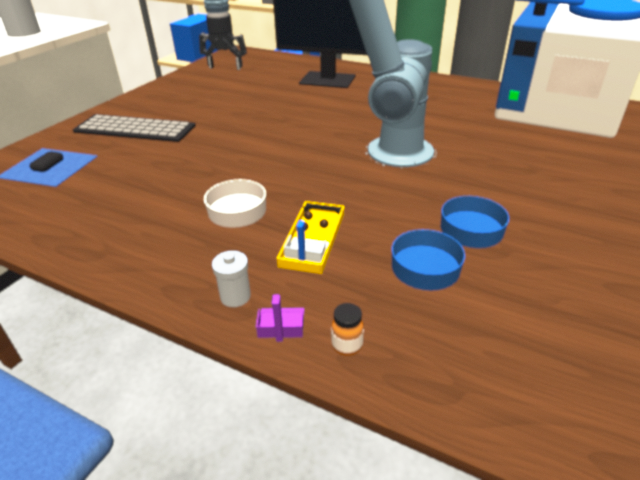

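View pics/side0.png

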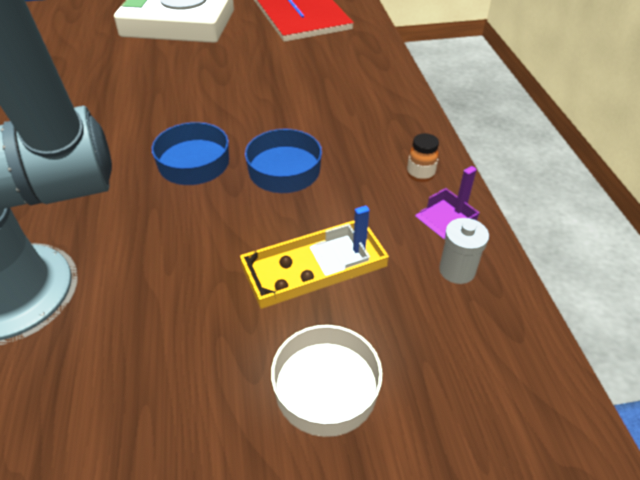

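Two views were viewed.
- **Blue pans:** scene (474,221) and (428,259), which are side (191,153) and (284,160). The second of each pair looks farther from the base.
- **White pan:** scene (236,203).
- **Tray:** scene (313,236), side (315,262). The scoop's blue handle is at side (361,230) and the balls are at its robot end.
- **Purple look-alike:** scene (280,320). I leave it alone.

Next I measure positions and make a confirming crop.

```bash
cat > h.py <<'E'
import numpy as np,cv2
from cell import bot
def ray(c,uv):
    T=np.array(c['T']);d=T[:3,:3]@np.array([(uv[0]-c['cx'])/c['fx'],(uv[1]-c['cy'])/c['fy'],1]);return T[:3,3],d
def onz(c,uv,z):
    o,d=ray(c,uv);return o+d*(z-o[2])/d[2]
def proj(c,p):
    T=np.array(c['T']);q=T[:3,:3].T@(np.asarray(p)-T[:3,3]);return np.array([c['cx']+c['fx']*q[0]/q[2],c['cy']+c['fy']*q[1]/q[2]])
def blobs(im,lo,hi,amin=15):
    h=cv2.cvtColor(im,cv2.COLOR_RGB2HSV);m=cv2.inRange(h,np.array(lo),np.array(hi))
    n,l,s,ce=cv2.connectedComponentsWithStats(m);return [(s[i],ce[i],l==i) for i in range(1,n) if s[i][4]>=amin]
E
python3 - <<'E'
from h import *
for n in("scene","side"):
    im=cv2.imread(f"pics/{n}0.png")[:,:,::-1].copy();c=bot.calibration(n)
    print(n)
    for s,ce,m in blobs(im,(100,120,40),(125,255,255),80):
        # rim ellipse: top outline -> approx via hull points projected on z=.05
        if s[1]<110 or s[0]<150: continue
        k=cv2.convexHull(np.argwhere(m)[:,::-1].astype(np.float32))[:,0]
        P=np.array([onz(c,p,.05)[:2] for p in k]);
        print(' blue',s.tolist(),ce.round(),'z.05 bbox',P.min(0).round(3),P.max(0).round(3), 'up-part')
    for s,ce,m in blobs(im,(20,150,120),(33,255,255),80):
        if s[1]<110: continue
        k=cv2.convexHull(np.argwhere(m)[:,::-1].astype(np.int32))
        print(' yellow',s.tolist())
        e=cv2.approxPolyDP(k,4,True)[:,0]
        for p in e: print('   ',p,onz(c,p,.028).round(3)[:2],onz(c,p,0).round(3)[:2])
a=cv2.imread("pics/scene0.png")[185:295,190:520];b=cv2.imread("pics/side0.png")[110:320,140:410]
a=cv2.resize(a,(540,180),interpolation=cv2.INTER_CUBIC);b=cv2.resize(b,(540,420),interpolation=cv2.INTER_CUBIC)
cv2.imwrite("pics/crop1.png",np.vstack([a,b]))
E
```

```text
scene
 blue [392, 197, 117, 92, 6124] [448. 242.] z.05 bbox [0.252 0.173] [0.653 0.393] up-part
 blue [297, 221, 8, 38, 195] [301. 239.] z.05 bbox [ 0.551 -0.069] [0.677 0.01 ] up-part
 yellow [276, 201, 69, 73, 2004]
    [344 206] [ 0.413 -0.011] [ 0.374 -0.028]
    [321 273] [0.68  0.058] [0.652 0.043]
    [278 267] [ 0.704 -0.039] [ 0.677 -0.058]
    [276 257] [ 0.676 -0.062] [ 0.648 -0.082]
    [304 201] [ 0.438 -0.119] [ 0.4   -0.141]
side
 blue [152, 123, 76, 61, 3777] [191. 153.] z.05 bbox [0.251 0.177] [0.412 0.389] up-part
 blue [245, 129, 76, 63, 3846] [283. 160.] z.05 bbox [0.447 0.12 ] [0.609 0.329] up-part
 blue [354, 206, 15, 46, 447] [361. 225.] z.05 bbox [ 0.617 -0.059] [0.666 0.054] up-part
 blue [616, 402, 24, 46, 595] [631. 419.] z.05 bbox [ 0.916 -0.472] [ 0.954 -0.411] up-part
 yellow [240, 220, 149, 88, 4660]
    [388 255] [ 0.68  -0.059] [ 0.689 -0.035]
    [384 266] [ 0.666 -0.083] [ 0.674 -0.06 ]
    [262 307] [ 0.441 -0.137] [ 0.442 -0.116]
    [240 258] [ 0.413 -0.02 ] [0.412 0.005]
    [352 220] [0.634 0.041] [0.642 0.069]
    [369 227] [0.662 0.017] [0.671 0.044]
```

View pics/crop1.png

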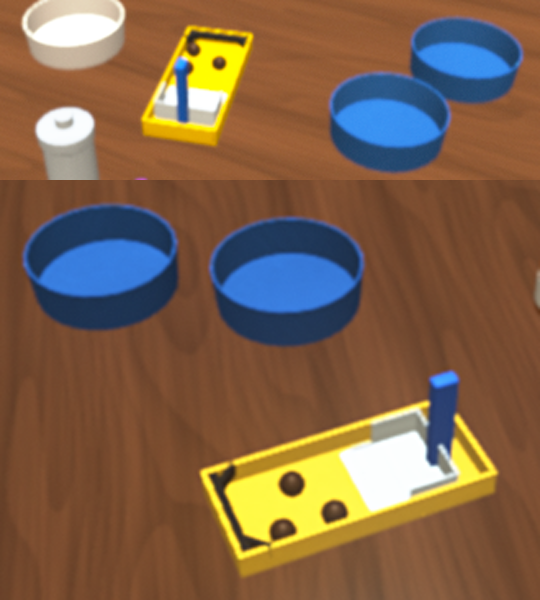

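Confirmed: the pan at side (284,160) is at about (0.528, 0.247), 0.58 m from the base. The other is at 0.45 m, so this one is the target. Tray centre is (0.545,-0.037), yaw 14°, and its measured size checks out (244×107). Next, the handle and balls.

Run:
```python
from h import *
im={n:cv2.imread(f"pics/{n}0.png")[:,:,::-1].copy() for n in("scene","side")}
C={n:bot.calibration(n) for n in im}
R=np.array([[np.cos(.2443),-np.sin(.2443)],[np.sin(.2443),np.cos(.2443)]]);ctr=np.array([.5455,-.0375])
tr=lambda p:R.T@(np.asarray(p)[:2]-ctr)
def handle(n,x0,y0,x1,y1):
    for s,ce,m in blobs(im[n],(100,120,40),(125,255,255),80):
        if x0<ce[0]<x1 and y0<ce[1]<y1:
            q=np.argwhere(m)[:,::-1];t=q[:,1].min();top=q[q[:,1]<=t+3].mean(0);b=q[q[:,1]>=q[:,1].max()-3].mean(0);return top,b
hs=handle("scene",295,220,310,260);hd=handle("side",350,200,370,250)
print(hs,hd)
for n,h in(("scene",hs),("side",hd)):
    p=onz(C[n],h[0],.113);print(n,'top',p.round(3),tr(p).round(4))
o1,d1=ray(C["scene"],hs[0]);o2,d2=ray(C["side"],hd[0])
A=np.stack([d1,-d2],1);s=np.linalg.lstsq(A,o2-o1,rcond=None)[0];P=(o1+d1*s[0]+o2+d2*s[1])/2;print('tri',P.round(4),tr(P).round(4))
for n,(a,b,c_,d) in(("side",(255,250,320,300)),("scene",(300,200,340,235))):
    sub=im[n].astype(int);g=cv2.inRange(im[n],np.array([0,0,0]),np.array([110,75,70]))
    k,l,st,ce=cv2.connectedComponentsWithStats(g)
    for i in range(1,k):
        if st[i][4]>12 and a<ce[i][0]<c_ and b<ce[i][1]<d:
            p=onz(C[n],ce[i],.016);print(n,st[i].tolist(),ce[i].round(),p.round(3)[:2],tr(p).round(3))
# scoop white lip in side view
for s,ce,m in blobs(im["side"],(0,0,150),(180,60,255),80):
    if 300<ce[0]<380 and 210<ce[1]<290:
        q=np.argwhere(m)[:,::-1];Q=np.array([tr(onz(C["side"],p,.005)) for p in q]);print('white',s.tolist(),Q.min(0).round(3),Q.max(0).round(3),np.percentile(Q[:,0],3))
o=bot.get_obs();print(o['eef_pos'])
```

```text
(array([300.7, 222.9]), array([301.10526316, 256.42105263])) (array([362.29268293, 207.87804878]), array([355.76923077, 249.23076923]))
scene top [ 0.634 -0.015  0.113] [0.091  0.0001]
side top [ 0.637 -0.016  0.113] [ 0.0938 -0.0012]
tri [ 0.6359 -0.0154  0.1136] [ 0.0931 -0.0004]
side [245, 253, 27, 42, 193] [255. 273.] [ 0.438 -0.049] [-0.107  0.014]
side [280, 256, 12, 12, 83] [285. 262.] [ 0.494 -0.033] [-0.049  0.017]
side [302, 271, 11, 10, 69] [307. 276.] [ 0.527 -0.072] [-0.026 -0.029]
side [276, 280, 11, 10, 67] [281. 284.] [ 0.479 -0.084] [-0.076 -0.029]
scene [305, 204, 34, 15, 137] [318. 209.] [ 0.44  -0.076] [-0.111 -0.012]
scene [321, 222, 6, 5, 22] [324. 224.] [ 0.494 -0.031] [-0.048  0.019]
white [310, 224, 59, 52, 1619] [ 0.008 -0.035] [0.106 0.069] 0.011658381329003828
[ 0.15483154 -0.55314335  0.23044229]
```

Handle top is at (0.636,-0.015), tray x=+0.0925, so the lip is at 0.0105; the white pixels start at 0.0116, which agrees. Balls are at tray x of about -0.076, -0.049 and -0.026. The tool's y axis points at 15.6°, the tray at 14°. Moving in.

```bash
python3 -m jog '[{"fingers":1,"dx":0,"dy":0.608,"dz":-0.389,"spin":1.6},{"fingers":1,"dx":0,"dy":0.608,"dz":-0.389,"spin":1.6},{"fingers":1,"dx":0,"dy":0.608,"dz":-0.389,"spin":1.6},{"fingers":1,"dx":0,"dy":0.608,"dz":-0.389,"spin":1.6},{"fingers":1,"dx":0,"dy":0.608,"dz":-0.389,"spin":1.6},{"fingers":1,"dx":0,"dy":0.608,"dz":-0.389,"spin":1.6},{"fingers":1,"dx":0,"dy":0.608,"dz":-0.389,"spin":1.6},{"fingers":1,"dx":0,"dy":0.608,"dz":-0.389,"spin":1.6},{"fingers":1,"dx":0,"dy":0.608,"dz":-0.389,"spin":1.6},{"fingers":1,"dx":0,"dy":0.608,"dz":-0.389,"spin":1.6}]'
```

```text
t: 1.35
eef_pos: [0.5721, -0.0857, 0.2309]
eef_rot: [0.557, 0.435, 0.557, -0.435]
wrist_force: [-0.4, -1.2, 0.3]
grip_width: 0.0853
```

```bash
python3 -m jog '[{"fingers":1,"dx":0,"dy":0.079,"dz":-0.053,"spin":0},{"fingers":1,"dx":0,"dy":0.079,"dz":-0.053,"spin":0},{"fingers":1,"dx":0.04,"dy":0.079,"dz":-0.053,"spin":0},{"fingers":1,"dx":0.06,"dy":0.079,"dz":-0.053,"spin":0},{"fingers":1,"dx":0.06,"dy":0.079,"dz":-0.053,"spin":0}]'
python3 - <<'E'
from h import *
o=bot.get_obs();print(o['eef_pos'],o['eef_rot'])
im=bot.grab_frame("wrist");cv2.imwrite("pics/w1.png",im[:,:,::-1])
E
```

```text
t: 1.98
eef_pos: [0.633, -0.0166, 0.1687]
eef_rot: [0.556, 0.434, 0.559, -0.436]
wrist_force: [-0.4, -0.1, -0.2]
grip_width: 0.0855
[ 0.63301867 -0.01657089  0.16868257] [ 0.55570947  0.4340788   0.55904433 -0.43615597]
```

View pics/w1.png

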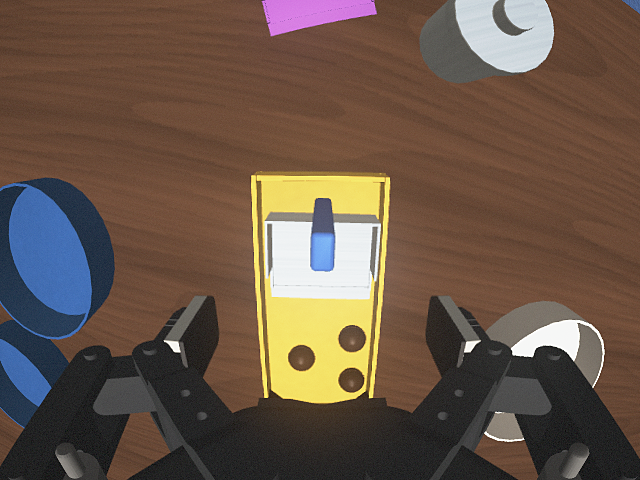

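Wrist view: the jaws straddle the tray. The handle's top face is at about (322,252), the tray is square to the image, and the balls are at (301,358), (352,338) and (351,380).

```bash
cat >> h.py <<'E'
from scipy.spatial.transform import Rotation as Ro
def wray(o,uv):
    c=bot.calibration("wrist");v=np.array([uv[0]-c['cx'],uv[1]-c['cy']]);r=np.hypot(*v);a=r/c['fx']
    d=np.r_[v/r*np.sin(a),np.cos(a)];M=np.array(c['T_tool_cam']);q=o['eef_rot'];R=Ro.from_quat([q[1],q[2],q[3],q[0]]).as_matrix()
    return R@M[:3,3]+o['eef_pos'],R@M[:3,:3]@d
def wonz(o,uv,z):
    p,d=wray(o,uv);return p+d*(z-p[2])/d[2]
def tool(o,v):
    q=o['eef_rot'];return Ro.from_quat([q[1],q[2],q[3],q[0]]).as_matrix().T@np.asarray(v)
E
python3 - <<'E'
from h import *
o=bot.get_obs();im=cv2.imread("pics/w1.png")[:,:,::-1].copy()
for s,ce,m in blobs(im,(100,120,150),(125,255,255),80):
    if 290<ce[0]<350 and ce[1]<290:
        print(s.tolist(),ce); k=np.argwhere(m)[:,::-1];r=cv2.minAreaRect(k.astype(np.float32));print(r)
        p=wonz(o,r[0],.113);print('handle top',p,'tool off',tool(o,p-o['eef_pos']))
for uv in((252,174),(389,178)):
    print('far top corner',wonz(o,uv,.028))
for uv in((301,358),(352,338),(351,380)): print('ball',wonz(o,uv,.016))
for uv in((271,297),(369,298)): print('lip',wonz(o,uv,.005))
E
```

```text
[311, 233, 24, 38, 840] [322.21666667 251.5047619 ]
((322.5, 251.5), (37.0, 23.0), 90.0)
handle top [ 0.6374219  -0.01626148  0.113     ] tool off [0.05738985 0.0035587  0.00026599]
far top corner [0.65738911 0.04509312 0.028     ]
far top corner [ 0.6801571  -0.05904909  0.028     ]
ball [ 0.49466572 -0.03090695  0.016     ]
ball [ 0.5287275  -0.07212336  0.016     ]
ball [ 0.47964537 -0.08542179  0.016     ]
lip [0.54683682 0.00983724 0.005     ]
lip [ 0.56784883 -0.07814851  0.005     ]
```

```bash
python3 -m jog '[{"fingers":1,"dx":0.06,"dy":0.0035,"dz":0,"spin":0},{"fingers":1,"dx":0.099,"dy":0.0035,"dz":0,"spin":0},{"fingers":0.5,"dx":0.099,"dy":0.0035,"dz":0,"spin":0},{"fingers":0,"dx":0.099,"dy":0.0035,"dz":0,"spin":0},{"fingers":0,"dx":0.099,"dy":0.0035,"dz":0,"spin":0},{"fingers":0,"dx":0.099,"dy":0.0035,"dz":0,"spin":0},{"fingers":0,"dx":0.099,"dy":0.0035,"dz":0,"spin":0},{"fingers":0,"dx":0.099,"dy":0.0035,"dz":0,"spin":0}]' 100
```

```text
t: 3.02
eef_pos: [0.6398, -0.0161, 0.0742]
eef_rot: [0.558, 0.436, 0.556, -0.434]
wrist_force: [-1.3, 1.0, 7.0]
grip_width: 0.0127
```

Gripped (12.7 mm). It's pressing down by 7 N, so I ease up 1.5 mm and slide slowly toward the bumper.

```bash
python3 -m jog '[{"fingers":0,"dx":-0.0015,"dy":0,"dz":0,"spin":0},{"fingers":0,"dx":-0.0015,"dy":-0.012,"dz":0,"spin":0},{"fingers":0,"dx":-0.0015,"dy":-0.024,"dz":0,"spin":0},{"fingers":0,"dx":-0.0015,"dy":-0.036,"dz":-0.0005,"spin":0},{"fingers":0,"dx":-0.0015,"dy":-0.048,"dz":-0.0005,"spin":0},{"fingers":0,"dx":-0.0015,"dy":-0.060,"dz":-0.001,"spin":0},{"fingers":0,"dx":-0.0015,"dy":-0.070,"dz":-0.001,"spin":0},{"fingers":0,"dx":-0.0015,"dy":-0.080,"dz":-0.0015,"spin":0},{"fingers":0,"dx":-0.0015,"dy":-0.088,"dz":-0.0015,"spin":0},{"fingers":0,"dx":-0.0015,"dy":-0.095,"dz":-0.0015,"spin":0}]'
python3 - <<'E'
from h import *
o=bot.get_obs();print(o['eef_pos'],o['wrist_force'])
for n in("wrist","side"):
    im=bot.grab_frame(n);cv2.imwrite(f"pics/{n}2.png",im[:,:,::-1])
a=cv2.imread("pics/wrist2.png")[150:450,200:450];b=cv2.imread("pics/side2.png")[200:320,220:420]
cv2.imwrite("pics/v2.png",np.hstack([cv2.resize(a,(400,480)),cv2.resize(b,(400,480)) if 0 else cv2.copyMakeBorder(cv2.resize(b,(400,240)),0,240,0,0,cv2.BORDER_CONSTANT)]))
E
```

```text
t: 4.28
eef_pos: [0.5461, -0.0378, 0.0742]
eef_rot: [0.558, 0.435, 0.557, -0.435]
wrist_force: [4.6, 0.3, 4.2]
grip_width: 0.013
[ 0.54609296 -0.03780068  0.07420905] [4.56409281 0.28176979 4.21234506]
```

View pics/v2.png

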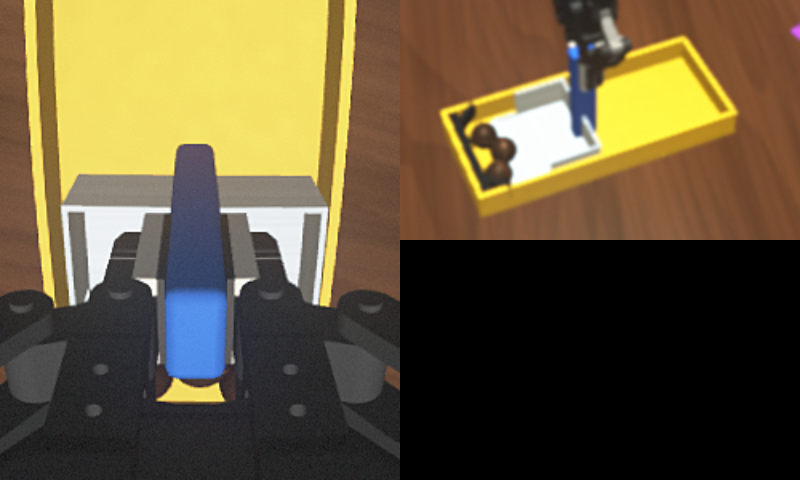

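The scoop is square in the tray and all three balls are at the bumper. I'll push in slowly the remaining 30 mm or so.

```bash
python3 -m jog '[{"fingers":0,"dx":0,"dy":-0.004,"dz":0,"spin":0},{"fingers":0,"dx":0,"dy":-0.008,"dz":0,"spin":0},{"fingers":0,"dx":0,"dy":-0.012,"dz":0,"spin":0},{"fingers":0,"dx":0,"dy":-0.016,"dz":0,"spin":0},{"fingers":0,"dx":0,"dy":-0.019,"dz":0,"spin":0},{"fingers":0,"dx":0,"dy":-0.022,"dz":0,"spin":0},{"fingers":0,"dx":0,"dy":-0.025,"dz":0,"spin":0},{"fingers":0,"dx":0,"dy":-0.025,"dz":0,"spin":0}]'
python3 -m jog '[{"fingers":0,"dx":0,"dy":-0.002,"dz":0,"spin":0},{"fingers":0,"dx":0,"dy":-0.004,"dz":0,"spin":0},{"fingers":0,"dx":0,"dy":-0.005,"dz":0,"spin":0},{"fingers":0,"dx":0,"dy":-0.006,"dz":0,"spin":0},{"fingers":0,"dx":0,"dy":-0.006,"dz":0,"spin":0}]'
python3 - <<'E'
from h import *
im=bot.grab_frame("side");cv2.imwrite("pics/side3.png",im[:,:,::-1])
cv2.imwrite("pics/v3.png",cv2.resize(im[200:320,220:400,::-1],(720,480),interpolation=cv2.INTER_CUBIC))
E
```

```text
t: 5.38
eef_pos: [0.5218, -0.0439, 0.0742]
eef_rot: [0.558, 0.435, 0.557, -0.435]
wrist_force: [3.7, 1.1, 6.4]
grip_width: 0.0127
t: 6.0
eef_pos: [0.5163, -0.0453, 0.0742]
eef_rot: [0.558, 0.435, 0.557, -0.435]
wrist_force: [3.3, 0.9, 5.3]
grip_width: 0.0129
```

View pics/v3.png

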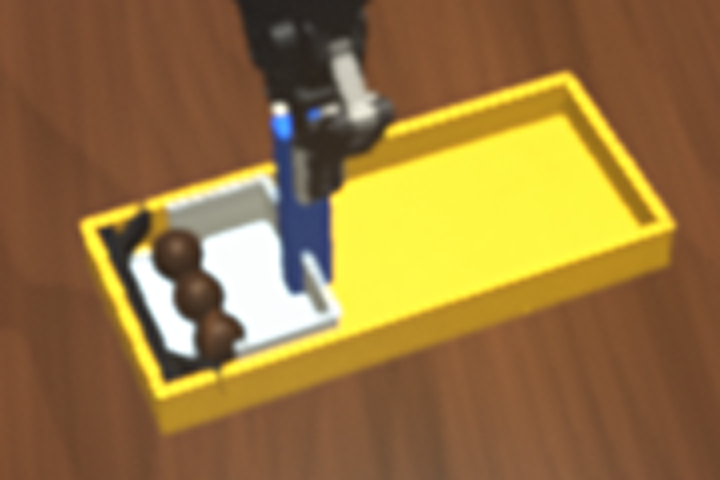

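All three balls now sit on the scoop floor by the bumper. I'll nudge another 3 mm towards the wall to be sure, watching the force.

```bash
python3 -m jog '[{"fingers":0,"dx":0,"dy":-0.001,"dz":0,"spin":0},{"fingers":0,"dx":0,"dy":-0.002,"dz":0,"spin":0},{"fingers":0,"dx":0,"dy":-0.003,"dz":0,"spin":0},{"fingers":0,"dx":0,"dy":-0.003,"dz":0,"spin":0}]'
```

```text
t: 6.55
eef_pos: [0.5141, -0.046, 0.0743]
eef_rot: [0.558, 0.436, 0.557, -0.435]
wrist_force: [5.1, 2.5, 4.6]
grip_width: 0.0127
```

```bash
python3 -m jog '[{"fingers":0,"dx":-0.002,"dy":0,"dz":0,"spin":0},{"fingers":0,"dx":-0.004,"dy":0,"dz":0,"spin":0},{"fingers":0,"dx":-0.004,"dy":0,"dz":0,"spin":0}]' 120
```

```text
t: 6.92
eef_pos: [0.5133, -0.0457, 0.077]
eef_rot: [0.557, 0.436, 0.557, -0.435]
wrist_force: [6.5, 0.5, -4.0]
grip_width: 0.0128
```

```bash
python3 -m jog '[{"fingers":0,"dx":0,"dy":0.003,"dz":0,"spin":0},{"fingers":0,"dx":-0.0005,"dy":0.007,"dz":0,"spin":0},{"fingers":0,"dx":-0.0005,"dy":0.012,"dz":0,"spin":0},{"fingers":0,"dx":-0.0005,"dy":0.017,"dz":0,"spin":0},{"fingers":0,"dx":-0.0005,"dy":0.022,"dz":0,"spin":0},{"fingers":0,"dx":-0.0005,"dy":0.027,"dz":0,"spin":0},{"fingers":0,"dx":-0.0005,"dy":0.032,"dz":0,"spin":0},{"fingers":0,"dx":-0.0005,"dy":0.036,"dz":0,"spin":0},{"fingers":0,"dx":-0.0005,"dy":0.036,"dz":0,"spin":0}]'
python3 - <<'E'
from h import *
for n in("side","scene"):
    im=bot.grab_frame(n);cv2.imwrite(f"pics/{n}4.png",im[:,:,::-1])
a=cv2.imread("pics/side4.png")[200:320,220:400];b=cv2.imread("pics/scene4.png")[190:290,260:360]
cv2.imwrite("pics/v4.png",np.hstack([cv2.resize(a,(480,320),interpolation=cv2.INTER_CUBIC),cv2.resize(b,(320,320),interpolation=cv2.INTER_CUBIC)]))
E
```

```text
t: 8.05
eef_pos: [0.5482, -0.0372, 0.0783]
eef_rot: [0.557, 0.435, 0.557, -0.435]
wrist_force: [0.4, -0.1, -2.2]
grip_width: 0.0127
```

View pics/v4.png

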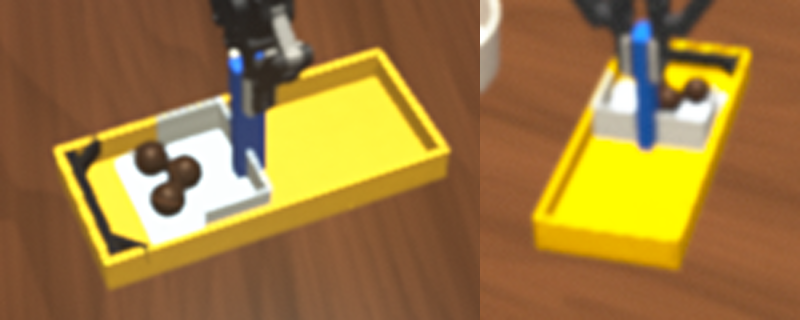

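All three balls are inside the scoop, behind the ridge, and the wrist reads 2.2 N (scoop plus balls ≈ 1.9 N). Lifting clear.

```bash
python3 -m jog '[{"fingers":0,"dx":-0.004,"dy":0,"dz":0,"spin":0},{"fingers":0,"dx":-0.012,"dy":0,"dz":0,"spin":0},{"fingers":0,"dx":-0.024,"dy":0,"dz":0,"spin":0},{"fingers":0,"dx":-0.040,"dy":0,"dz":0,"spin":0},{"fingers":0,"dx":-0.056,"dy":0,"dz":0,"spin":0},{"fingers":0,"dx":-0.072,"dy":0,"dz":0,"spin":0},{"fingers":0,"dx":-0.088,"dy":0,"dz":0,"spin":0},{"fingers":0,"dx":-0.100,"dy":0,"dz":0,"spin":0},{"fingers":0,"dx":-0.105,"dy":0,"dz":0,"spin":0},{"fingers":0,"dx":-0.105,"dy":0,"dz":0,"spin":0}]'
python3 - <<'E'
from h import *
o=bot.get_obs();print(tool(o,np.array([.608,.266,.18])-o['eef_pos']))
im=bot.grab_frame("side");cv2.imwrite("pics/side5.png",im[:,:,::-1])
for z in(.1,):
  g=cv2.inRange(im,np.array([0,0,0]),np.array([110,75,70]));k,l,st,ce=cv2.connectedComponentsWithStats(g)
  for i in range(1,k):
    if 20<st[i][4]<400 and 230<ce[i][0]<400 and 120<ce[i][1]<300: print(st[i].tolist(),onz(bot.calibration("side"),ce[i],.127).round(3))
E
```

```text
t: 9.4
eef_pos: [0.5479, -0.0373, 0.1835]
eef_rot: [0.558, 0.435, 0.557, -0.435]
wrist_force: [0.9, 0.5, -2.0]
grip_width: 0.0124
[ 0.00350384  0.13178477 -0.27965979]
[243, 111, 10, 29, 75] [0.46  0.251 0.127]
[248, 185, 3, 21, 37] [0.443 0.034 0.127]
[266, 205, 29, 31, 382] [ 0.486 -0.042  0.127]
[245, 253, 27, 42, 198] [ 0.438 -0.144  0.127]
[390, 260, 10, 20, 45] [ 0.652 -0.172  0.127]
```

```bash
python3 -m jog '[{"fingers":0,"dx":0,"dy":0.004,"dz":-0.008,"spin":0},{"fingers":0,"dx":0,"dy":0.011,"dz":-0.024,"spin":0},{"fingers":0,"dx":0,"dy":0.022,"dz":-0.047,"spin":0},{"fingers":0,"dx":0,"dy":0.036,"dz":-0.076,"spin":0},{"fingers":0,"dx":0,"dy":0.050,"dz":-0.106,"spin":0},{"fingers":0,"dx":0,"dy":0.064,"dz":-0.136,"spin":0},{"fingers":0,"dx":0,"dy":0.078,"dz":-0.166,"spin":0},{"fingers":0,"dx":0,"dy":0.090,"dz":-0.191,"spin":0},{"fingers":0,"dx":0,"dy":0.098,"dz":-0.208,"spin":0},{"fingers":0,"dx":0,"dy":0.102,"dz":-0.216,"spin":0}]'
python3 -m jog '[{"fingers":0,"dx":0,"dy":0.006,"dz":-0.012,"spin":0},{"fingers":0,"dx":0,"dy":0.016,"dz":-0.032,"spin":0},{"fingers":0,"dx":0,"dy":0.024,"dz":-0.050,"spin":0},{"fingers":0,"dx":0,"dy":0.029,"dz":-0.060,"spin":0},{"fingers":0,"dx":0,"dy":0.030,"dz":-0.064,"spin":0},{"fingers":0,"dx":0,"dy":0.030,"dz":-0.064,"spin":0}]'
python3 - <<'E'
from h import *
o=bot.get_obs();print(o['t'],o['eef_pos'],o['eef_rot'],o['wrist_force'])
for n in("wrist","side"):
    im=bot.grab_frame(n);cv2.imwrite(f"pics/{n}6.png",im[:,:,::-1])
a=cv2.imread("pics/wrist6.png")[:,:,];b=cv2.imread("pics/side6.png")[40:280,160:400]
cv2.imwrite("pics/v6.png",np.hstack([cv2.resize(a,(480,360),interpolation=cv2.INTER_AREA),cv2.resize(b,(320,320)) if 0 else cv2.resize(b,(320,360))]))
E
```

```text
t: 10.7
eef_pos: [0.5942, 0.1985, 0.1829]
eef_rot: [0.558, 0.435, 0.558, -0.435]
wrist_force: [0.0, -0.4, -1.5]
grip_width: 0.0124
t: 11.45
eef_pos: [0.6133, 0.2474, 0.1832]
eef_rot: [0.56, 0.428, 0.57, -0.422]
wrist_force: [0.4, -0.0, -1.7]
grip_width: 0.0126
11.45 [0.61333064 0.24740681 0.18321972] [ 0.56048237  0.42825986  0.56966711 -0.42182032] [ 0.41042528 -0.02196845 -1.74227127]
```

View pics/v6.png

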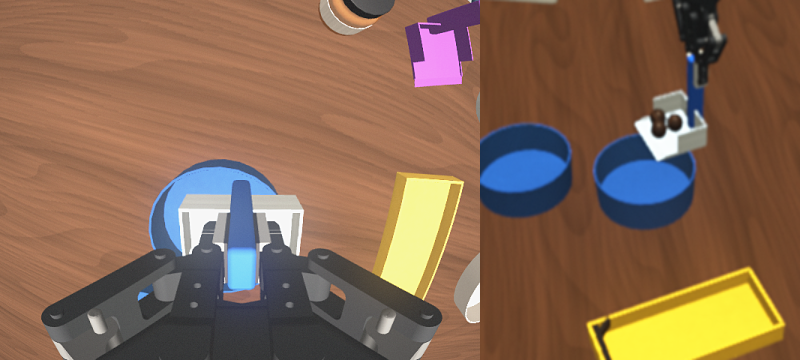

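The scoop is level with all three balls, over the pan's near rim in the side view, with the pan still a little to the left. The last move stopped short and turned the tool slightly, so I check the joints and measure the pan from above.

Run:
```python
from h import *
o=bot.get_obs();print(o['joint_pos'].round(3))
q=o['eef_rot'];R=Ro.from_quat([q[1],q[2],q[3],q[0]]).as_matrix();print(R.round(3))
# pan outline in the side view from first picture: fit rim ellipse via top rim points
for n in("side","scene"):
    im=cv2.imread(f"pics/{n}0.png")[:,:,::-1].copy();c=bot.calibration(n)
    h=cv2.cvtColor(im,cv2.COLOR_RGB2HSV);m=cv2.inRange(h,np.array((100,120,40)),np.array((125,255,255)))
    y,x=np.nonzero(m); s=(x>240)&(x<325)&(y>125)&(y<195) if n=="side" else (x>385)&(x<470)&(y>228)&(y<292)
    x,y=x[s],y[s]
    # far rim arc = topmost pixel in each column -> rim at z=.05 ; near base arc = bottom -> z=0
    top=np.array([onz(c,(u,y[x==u].min()),.05)[:2] for u in np.unique(x)[4:-4]])
    bot_=np.array([onz(c,(u,y[x==u].max()),0)[:2] for u in np.unique(x)[12:-12]])
    for P in(top,bot_):
        A=np.c_[2*P,np.ones(len(P))];s=np.linalg.lstsq(A,(P**2).sum(1),rcond=None)[0];print(n,s[:2].round(4),np.sqrt(s[2]+s[0]**2+s[1]**2).round(4))
```

```text
[0.28  0.574 0.269 1.266 0.016 3.141]
[[-0.005  0.961  0.277]
 [ 0.015  0.277 -0.961]
 [-1.    -0.001 -0.016]]
side [0.5271 0.2483] 0.08
side [0.5277 0.2525] 0.0751
scene [0.537  0.2946] 0.1144
scene [0.5212 0.2509] 0.0765
```

Joint 6 sits at its limit (3.141), which caused that turn. I'll yaw the scoop 44° the other way (heading about 60°) while going to the rim point: centre (0.5275,0.249) plus 80 mm.

```bash
python3 -m jog '[{"fingers":0,"dx":0,"dy":-0.001,"dz":-0.004,"spin":-3},{"fingers":0,"dx":0,"dy":-0.003,"dz":-0.010,"spin":-8},{"fingers":0,"dx":0,"dy":-0.006,"dz":-0.020,"spin":-14},{"fingers":0,"dx":0,"dy":-0.010,"dz":-0.033,"spin":-20},{"fingers":0,"dx":0,"dy":-0.013,"dz":-0.046,"spin":-26},{"fingers":0,"dx":0,"dy":-0.017,"dz":-0.059,"spin":-32},{"fingers":0,"dx":0,"dy":-0.020,"dz":-0.070,"spin":-37},{"fingers":0,"dx":0,"dy":-0.022,"dz":-0.077,"spin":-41},{"fingers":0,"dx":0,"dy":-0.023,"dz":-0.081,"spin":-44},{"fingers":0,"dx":0,"dy":-0.023,"dz":-0.082,"spin":-44}]'
cat >> h.py <<'E'
def rep(want=None):
    o=bot.get_obs();q=o['eef_rot'];R=Ro.from_quat([q[1],q[2],q[3],q[0]]).as_matrix()
    print('t',round(o['t'],2),'pos',o['eef_pos'].round(4),'heading',np.degrees(np.arctan2(R[1,1],R[0,1])).round(1),'tilt',R[:,0].round(3),'j',o['joint_pos'].round(2),'F',o['wrist_force'].round(1),'w',round(o['grip_width'],4))
    if want is not None: print('tool delta',tool(o,np.array(want)-o['eef_pos']).round(4))
    return o
E
python3 - <<'E'
from h import *
rep([.568,.319,.13])
E
```

```text
t: 12.8
eef_pos: [0.5683, 0.3199, 0.1847]
eef_rot: [0.68, 0.187, 0.686, -0.178]
wrist_force: [-0.2, 0.7, -1.6]
grip_width: 0.0126
t 12.8 pos [0.5683 0.3199 0.1847] heading 60.1 tilt [-0.005  0.015 -1.   ] j [0.41 0.55 0.23 1.25 0.02 2.5 ] F [-0.2  0.7 -1.6] w 0.0126
tool delta [ 0.0547 -0.0015  0.0008]
```

```bash
python3 -m jog '[{"fingers":0,"dx":0.008,"dy":-0.001,"dz":0.001,"spin":0},{"fingers":0,"dx":0.022,"dy":-0.001,"dz":0.001,"spin":0},{"fingers":0,"dx":0.036,"dy":-0.001,"dz":0.001,"spin":0},{"fingers":0,"dx":0.048,"dy":-0.001,"dz":0.001,"spin":0},{"fingers":0,"dx":0.056,"dy":-0.001,"dz":0.001,"spin":0},{"fingers":0,"dx":0.060,"dy":-0.001,"dz":0.001,"spin":0},{"fingers":0,"dx":0.060,"dy":-0.001,"dz":0.001,"spin":0}]'
python3 - <<'E'
from h import *
rep()
for n in("side","scene"):
    im=bot.grab_frame(n);cv2.imwrite(f"pics/{n}7.png",im[:,:,::-1])
a=cv2.imread("pics/side7.png")[70:250,190:390];b=cv2.imread("pics/scene7.png")[160:340,350:550]
cv2.imwrite("pics/v7.png",np.hstack([cv2.resize(x,(400,360),interpolation=cv2.INTER_CUBIC) for x in(a,b)]))
E
```

```text
t: 13.68
eef_pos: [0.5686, 0.3195, 0.1244]
eef_rot: [0.68, 0.187, 0.686, -0.178]
wrist_force: [-0.1, 0.2, -1.5]
grip_width: 0.0123
t 13.68 pos [0.5686 0.3195 0.1244] heading 60.1 tilt [-0.005  0.015 -1.   ] j [0.41 0.58 0.12 1.11 0.02 2.5 ] F [-0.1  0.2 -1.5] w 0.0123
```

View pics/v7.png

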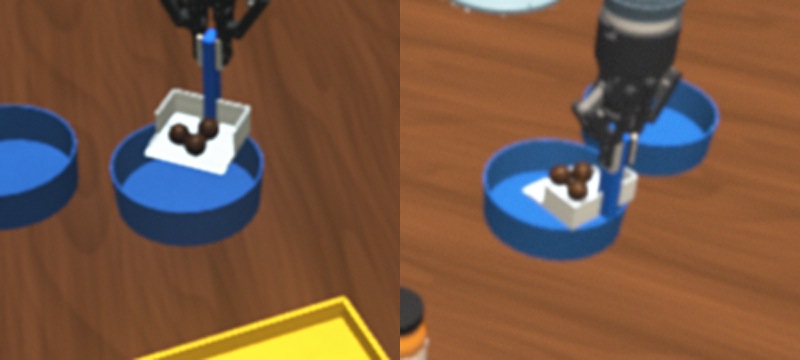

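The mouth is well over the pan and the rear is above the rim under the handle, with all three balls inside. I'll touch down on the rim and ease the grip in small steps so the scoop tips mouth-down about the rim.

```bash
python3 -m jog '[{"fingers":0,"dx":0.001,"dy":0,"dz":0,"spin":0},{"fingers":0,"dx":0.002,"dy":0,"dz":0,"spin":0},{"fingers":0,"dx":0.003,"dy":0,"dz":0,"spin":0},{"fingers":0,"dx":0.003,"dy":0,"dz":0,"spin":0}]' 20
python3 -m jog '[{"fingers":0.12,"dx":0.001,"dy":0,"dz":0,"spin":0},{"fingers":0.13,"dx":0.001,"dy":0,"dz":0,"spin":0},{"fingers":0.14,"dx":0.001,"dy":0,"dz":0,"spin":0},{"fingers":0.14,"dx":0.001,"dy":0,"dz":0,"spin":0}]' 20
python3 - <<'E'
from h import *
rep()
im=bot.grab_frame("side");cv2.imwrite("pics/side8.png",im[:,:,::-1])
c=bot.calibration("side")
for s,ce,m in blobs(im,(0,0,150),(180,60,255),60):
    if 230<ce[0]<330 and 90<ce[1]<190: print('white',s.tolist())
for s,ce,m in blobs(im,(100,120,40),(125,255,255),40):
    if 230<ce[0]<330 and 60<ce[1]<200: print('blue',s.tolist())
E
```

```text
t: 14.28
eef_pos: [0.5687, 0.3196, 0.122]
eef_rot: [0.68, 0.187, 0.686, -0.177]
wrist_force: [0.2, 0.2, 1.2]
grip_width: 0.0126
t: 14.78
eef_pos: [0.5688, 0.3198, 0.1218]
eef_rot: [0.68, 0.187, 0.686, -0.177]
wrist_force: [-1.9, -0.4, 5.5]
grip_width: 0.0123
t 14.78 pos [0.5688 0.3198 0.1218] heading 60.1 tilt [-0.004  0.016 -1.   ] j [0.41 0.58 0.11 1.1  0.02 2.5 ] F [-1.9 -0.4  5.5] w 0.0123
white [268, 115, 23, 13, 80]
white [262, 121, 53, 37, 779]
blue [291, 85, 9, 45, 272]
blue [245, 133, 76, 59, 2770]
```

```bash
python3 -m jog '[{"fingers":0.15,"dx":0,"dy":0,"dz":0,"spin":0},{"fingers":0.155,"dx":0,"dy":0,"dz":0,"spin":0},{"fingers":0.16,"dx":0,"dy":0,"dz":0,"spin":0},{"fingers":0.16,"dx":0,"dy":0,"dz":0,"spin":0}]' 20
python3 - <<'E'
from h import *
rep()
im=bot.grab_frame("side");cv2.imwrite("pics/side9.png",im[:,:,::-1])
for s,ce,m in blobs(im,(0,0,150),(180,60,255),60):
    if 230<ce[0]<330 and 90<ce[1]<190: print('white',s.tolist())
for s,ce,m in blobs(im,(100,120,40),(125,255,255),40):
    if 230<ce[0]<330 and 60<ce[1]<200: print('blue',s.tolist())
E
```

```text
t: 15.32
eef_pos: [0.5687, 0.3199, 0.1215]
eef_rot: [0.68, 0.187, 0.686, -0.177]
wrist_force: [-2.6, 0.0, 5.9]
grip_width: 0.0136
t 15.32 pos [0.5687 0.3199 0.1215] heading 60.1 tilt [-0.004  0.016 -1.   ] j [0.41 0.58 0.11 1.1  0.02 2.5 ] F [-2.6  0.   5.9] w 0.0136
white [268, 115, 24, 14, 79]
white [262, 121, 54, 37, 783]
blue [291, 85, 9, 45, 286]
blue [245, 133, 76, 59, 2771]
```

```bash
python3 -m jog '[{"fingers":0.165,"dx":0,"dy":0,"dz":0,"spin":0},{"fingers":0.17,"dx":0,"dy":0,"dz":0,"spin":0},{"fingers":0.175,"dx":0,"dy":0,"dz":0,"spin":0},{"fingers":0.18,"dx":0,"dy":0,"dz":0,"spin":0}]' 20
python3 - <<'E'
from h import *
rep()
im=bot.grab_frame("side");cv2.imwrite("pics/side10.png",im[:,:,::-1])
for s,ce,m in blobs(im,(0,0,150),(180,60,255),60):
    if 230<ce[0]<330 and 90<ce[1]<190: print('white',s.tolist())
for s,ce,m in blobs(im,(100,120,40),(125,255,255),40):
    if 230<ce[0]<330 and 60<ce[1]<200: print('blue',s.tolist())
E
```

```text
t: 15.88
eef_pos: [0.5685, 0.3194, 0.1202]
eef_rot: [0.68, 0.187, 0.686, -0.178]
wrist_force: [-0.1, 0.0, 1.0]
grip_width: 0.0155
t 15.88 pos [0.5685 0.3194 0.1202] heading 60.1 tilt [-0.005  0.015 -1.   ] j [0.41 0.58 0.11 1.1  0.02 2.5 ] F [-0.1  0.   1. ] w 0.0155
white [268, 114, 24, 14, 76]
white [262, 120, 54, 38, 791]
blue [291, 86, 10, 45, 298]
blue [245, 132, 76, 60, 2768]
```

Released and stable on the rim: the heavy handle puts the CoM over the support. I'll take it lightly and draw the handle inward, so the CoM passes the edge and it tips.

```bash
python3 -m jog '[{"fingers":0.14,"dx":0,"dy":0,"dz":0,"spin":0},{"fingers":0.14,"dx":0,"dy":0,"dz":0,"spin":0},{"fingers":0.14,"dx":-0.001,"dy":-0.002,"dz":0,"spin":0},{"fingers":0.14,"dx":-0.001,"dy":-0.005,"dz":0,"spin":0},{"fingers":0.14,"dx":-0.001,"dy":-0.008,"dz":0,"spin":0},{"fingers":0.16,"dx":-0.001,"dy":-0.008,"dz":0,"spin":0},{"fingers":0.18,"dx":-0.001,"dy":-0.008,"dz":0,"spin":0},{"fingers":0.18,"dx":-0.001,"dy":-0.008,"dz":0,"spin":0}]' 20
python3 - <<'E'
from h import *
rep()
im=bot.grab_frame("side");cv2.imwrite("pics/side11.png",im[:,:,::-1])
for s,ce,m in blobs(im,(0,0,150),(180,60,255),60):
    if 230<ce[0]<330 and 90<ce[1]<190: print('white',s.tolist())
for s,ce,m in blobs(im,(100,120,40),(125,255,255),40):
    if 230<ce[0]<330 and 60<ce[1]<200: print('blue',s.tolist())
E
```

```text
t: 16.92
eef_pos: [0.565, 0.3128, 0.1219]
eef_rot: [0.68, 0.187, 0.686, -0.177]
wrist_force: [0.2, -0.3, 0.0]
grip_width: 0.0152
t 16.93 pos [0.565  0.3128 0.1219] heading 60.1 tilt [-0.004  0.016 -1.   ] j [0.4  0.56 0.09 1.1  0.02 2.49] F [ 0.2 -0.3  0. ] w 0.0152
white [266, 123, 18, 21, 85]
white [266, 128, 45, 44, 1217]
blue [277, 109, 22, 27, 261]
blue [245, 132, 76, 60, 2093]
```

```bash
python3 -m jog '[{"fingers":0.18,"dx":0,"dy":0,"dz":0,"spin":0},{"fingers":0.18,"dx":0,"dy":0,"dz":0,"spin":0}]'
python3 - <<'E'
from h import *
rep()
for n in("side","scene"):
    im=bot.grab_frame(n);cv2.imwrite(f"pics/{n}12.png",im[:,:,::-1])
a=cv2.imread("pics/side12.png")[70:250,190:390];b=cv2.imread("pics/scene12.png")[160:340,350:550]
cv2.imwrite("pics/v12.png",np.hstack([cv2.resize(x,(400,360),interpolation=cv2.INTER_CUBIC) for x in(a,b)]))
E
```

```text
t: 17.23
eef_pos: [0.5647, 0.3127, 0.1216]
eef_rot: [0.68, 0.187, 0.686, -0.177]
wrist_force: [0.7, -0.3, 0.0]
grip_width: 0.0151
t 17.23 pos [0.5647 0.3127 0.1216] heading 60.1 tilt [-0.005  0.015 -1.   ] j [0.4  0.56 0.09 1.1  0.02 2.49] F [ 0.7 -0.3  0. ] w 0.0151
```

View pics/v12.png

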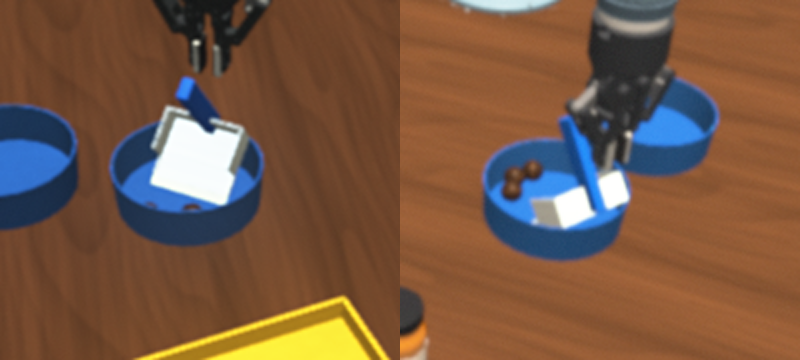

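All three balls are in the target pan, in a cluster at its far side (scene crop (513,175)). The empty scoop leans at about 36° on the rim with its lip on the pan floor. Now I open, straddle the tilted handle and take it again.

```bash
python3 -m jog '[{"fingers":0.5,"dx":-0.005,"dy":0,"dz":0,"spin":0},{"fingers":0.5,"dx":-0.01,"dy":0,"dz":0,"spin":0},{"fingers":0.5,"dx":-0.01,"dy":-0.015,"dz":0,"spin":0},{"fingers":0.5,"dx":0,"dy":-0.032,"dz":0,"spin":0},{"fingers":0.5,"dx":0.01,"dy":-0.046,"dz":0,"spin":0},{"fingers":0.5,"dx":0.020,"dy":-0.048,"dz":0,"spin":0},{"fingers":0.5,"dx":0.027,"dy":-0.048,"dz":0,"spin":0}]' 60
python3 - <<'E'
from h import *
rep()
for n in("wrist","side"):
    im=bot.grab_frame(n);cv2.imwrite(f"pics/{n}13.png",im[:,:,::-1])
a=cv2.imread("pics/wrist13.png")[100:420,160:480];b=cv2.imread("pics/side13.png")[70:250,190:390]
cv2.imwrite("pics/v13.png",np.hstack([cv2.resize(x,(400,400),interpolation=cv2.INTER_CUBIC) for x in(a,b)]))
E
```

```text
t: 18.2
eef_pos: [0.5408, 0.2717, 0.0937]
eef_rot: [0.68, 0.187, 0.686, -0.177]
wrist_force: [-0.7, -0.2, 0.1]
grip_width: 0.0425
t 18.2 pos [0.5408 0.2717 0.0937] heading 60.1 tilt [-0.005  0.016 -1.   ] j [ 0.35  0.51 -0.08  0.98  0.02  2.44] F [-0.7 -0.2  0.1] w 0.0425
```

View pics/v13.png

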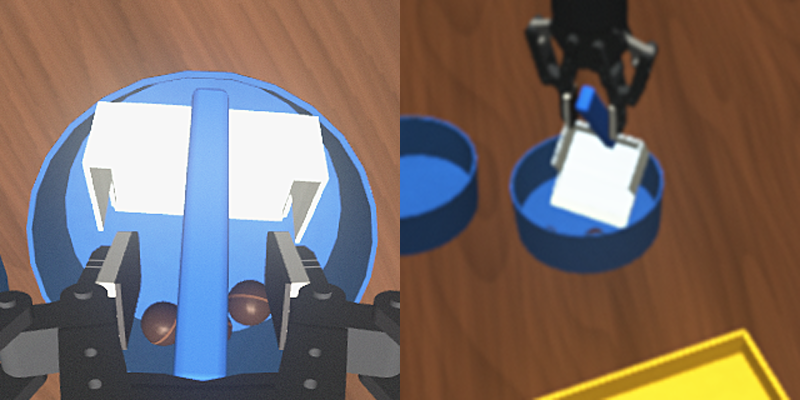

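The handle is centred between the pads. Close firmly and lift straight up.

```bash
python3 -m jog '[{"fingers":0,"dx":0,"dy":0,"dz":0,"spin":0},{"fingers":0,"dx":0,"dy":0,"dz":0,"spin":0},{"fingers":0,"dx":0,"dy":0,"dz":0,"spin":0},{"fingers":0,"dx":0,"dy":0,"dz":0,"spin":0},{"fingers":0,"dx":-0.010,"dy":0,"dz":0,"spin":0},{"fingers":0,"dx":-0.025,"dy":0,"dz":0,"spin":0},{"fingers":0,"dx":-0.045,"dy":0,"dz":0,"spin":0},{"fingers":0,"dx":-0.070,"dy":0,"dz":0,"spin":0},{"fingers":0,"dx":-0.095,"dy":0,"dz":0,"spin":0},{"fingers":0,"dx":-0.1,"dy":0,"dz":0,"spin":0}]' 80
python3 - <<'E'
from h import *
o=rep([.465,.120,.17])
im=bot.grab_frame("scene");cv2.imwrite("pics/scene14.png",im[:,:,::-1])
c=bot.calibration("scene")
g=cv2.inRange(im,np.array([0,0,0]),np.array([110,75,60]));k,l,st,ce=cv2.connectedComponentsWithStats(g)
for i in range(1,k):
    if 10<st[i][4]<300 and 385<ce[i][0]<470 and 225<ce[i][1]<295: print('ball px',st[i].tolist(),onz(c,ce[i],.017).round(3))
E
```

```text
t: 19.55
eef_pos: [0.5426, 0.2705, 0.197]
eef_rot: [0.682, 0.188, 0.685, -0.176]
wrist_force: [0.9, 0.4, -2.2]
grip_width: 0.0129
t 19.55 pos [0.5426 0.2705 0.197 ] heading 60.1 tilt [ 0.     0.017 -1.   ] j [0.35 0.45 0.1  1.21 0.02 2.44] F [ 0.9  0.4 -2.2] w 0.0129
tool delta [ 0.0244 -0.1696  0.0079]
ball px [401, 242, 19, 17, 125] [0.5   0.202 0.017]
```

Balls are still in the pan at about (0.50,0.20), and the scoop is lifted. Now moving to free desk near (0.46,0.12), then lowering the lip to just above the desk.

```bash
python3 -m jog '[{"fingers":0,"dx":0,"dy":-0.03,"dz":0.001,"spin":0},{"fingers":0,"dx":0,"dy":-0.07,"dz":0.003,"spin":0},{"fingers":0,"dx":0,"dy":-0.12,"dz":0.006,"spin":0},{"fingers":0,"dx":0,"dy":-0.16,"dz":0.008,"spin":0},{"fingers":0,"dx":0,"dy":-0.170,"dz":0.008,"spin":0},{"fingers":0,"dx":0.04,"dy":-0.170,"dz":0.008,"spin":0},{"fingers":0,"dx":0.07,"dy":-0.170,"dz":0.008,"spin":0},{"fingers":0,"dx":0.09,"dy":-0.170,"dz":0.008,"spin":0},{"fingers":0,"dx":0.095,"dy":-0.170,"dz":0.008,"spin":0},{"fingers":0,"dx":0.095,"dy":-0.170,"dz":0.008,"spin":0}]'
python3 - <<'E'
from h import *
rep()
E
```

```text
t: 20.85
eef_pos: [0.4629, 0.1203, 0.097]
eef_rot: [0.68, 0.187, 0.686, -0.177]
wrist_force: [0.3, 0.9, -1.0]
grip_width: 0.013
t 20.85 pos [0.4629 0.1203 0.097 ] heading 60.1 tilt [-0.005  0.015 -1.   ] j [ 0.11  0.28 -0.43  0.87  0.02  2.2 ] F [ 0.3  0.9 -1. ] w 0.013
```

```bash
python3 -m jog '[{"fingers":0,"dx":0.002,"dy":0,"dz":0,"spin":0},{"fingers":0,"dx":0.004,"dy":0,"dz":0,"spin":0},{"fingers":0,"dx":0.005,"dy":0,"dz":0,"spin":0},{"fingers":0,"dx":0.005,"dy":0,"dz":0,"spin":0}]' 20
```

```text
t: 21.35
eef_pos: [0.4628, 0.1201, 0.0921]
eef_rot: [0.68, 0.187, 0.686, -0.178]
wrist_force: [0.2, 0.2, -1.3]
grip_width: 0.0132
```

```bash
python3 -m jog '[{"fingers":0,"dx":0.002,"dy":0,"dz":0,"spin":0},{"fingers":0,"dx":0.004,"dy":0,"dz":0,"spin":0},{"fingers":0,"dx":0.006,"dy":0,"dz":0,"spin":0},{"fingers":0,"dx":0.006,"dy":0,"dz":0,"spin":0}]' 20
python3 - <<'E'
from h import *
o=rep()
im=bot.grab_frame("side");cv2.imwrite("pics/side15.png",im[:,:,::-1]);c=bot.calibration("side")
for s,ce,m in blobs(im,(0,0,150),(180,60,255),60):
    if 180<ce[0]<300 and 150<ce[1]<290:
        q=np.argwhere(m)[:,::-1];b=q[q[:,1]>=q[:,1].max()-1].mean(0);print('white',s.tolist(),'lowest px',b,'on desk',onz(c,b,0).round(3))
E
```

```text
t: 21.85
eef_pos: [0.4637, 0.1208, 0.0893]
eef_rot: [0.681, 0.188, 0.685, -0.177]
wrist_force: [-6.5, 1.3, 26.3]
grip_width: 0.0125
t 21.85 pos [0.4637 0.1208 0.0893] heading 60.1 tilt [-0.002  0.017 -1.   ] j [ 0.11  0.28 -0.44  0.85  0.02  2.2 ] F [-6.5  1.3 26.3] w 0.0125
white [235, 173, 12, 24, 76] lowest px [236.  195.5] on desk [ 0.417  0.182 -0.   ]
white [235, 179, 50, 48, 1684] lowest px [273.46153846 225.30769231] on desk [0.485 0.081 0.   ]
```

Lip is on the desk (26 N). I'll ease up, then swing the handle back along the arc with a light grip so the pan levels out.

```bash
python3 -m jog '[{"fingers":0.14,"dx":-0.004,"dy":0,"dz":0,"spin":0},{"fingers":0.15,"dx":-0.002,"dy":0.0115,"dz":0,"spin":0},{"fingers":0.15,"dx":0.001,"dy":0.022,"dz":0,"spin":0},{"fingers":0.15,"dx":0.006,"dy":0.033,"dz":0,"spin":0},{"fingers":0.15,"dx":0.012,"dy":0.043,"dz":0,"spin":0},{"fingers":0.15,"dx":0.019,"dy":0.052,"dz":0,"spin":0},{"fingers":0.15,"dx":0.027,"dy":0.060,"dz":0,"spin":0},{"fingers":0.15,"dx":0.027,"dy":0.060,"dz":0,"spin":0}]' 20
python3 - <<'E'
from h import *
o=rep()
for n in("side","scene"):
    im=bot.grab_frame(n);cv2.imwrite(f"pics/{n}16.png",im[:,:,::-1])
im=cv2.imread("pics/side16.png")[:,:,::-1].copy();c=bot.calibration("side")
for s,ce,m in blobs(im,(0,0,150),(180,60,255),60):
    if 180<ce[0]<330 and 130<ce[1]<290: print('white',s.tolist())
for s,ce,m in blobs(im,(100,120,40),(125,255,255),40):
    if 200<ce[0]<350 and 60<ce[1]<300: print('blue',s.tolist())
E
```

```text
t: 22.9
eef_pos: [0.4938, 0.1739, 0.0596]
eef_rot: [0.681, 0.187, 0.686, -0.177]
wrist_force: [-0.6, 1.2, 4.1]
grip_width: 0.0131
t 22.9 pos [0.4938 0.1739 0.0596] heading 60.2 tilt [-0.003  0.016 -1.   ] j [ 0.21  0.39 -0.37  0.81  0.02  2.3 ] F [-0.6  1.2  4.1] w 0.0131
white [242, 176, 25, 17, 92]
white [236, 182, 56, 44, 1363]
blue [247, 128, 76, 65, 2206]
blue [280, 140, 9, 13, 74]
```

The handle has ended up close to the blue pan's wall. I'll grip it again and slide the scoop 55 mm back, away from the pan.

```bash
python3 -m jog '[{"fingers":0,"dx":0,"dy":0,"dz":0,"spin":0},{"fingers":0,"dx":0,"dy":0,"dz":0,"spin":0},{"fingers":0,"dx":0,"dy":-0.008,"dz":0,"spin":0},{"fingers":0,"dx":0,"dy":-0.018,"dz":0,"spin":0},{"fingers":0,"dx":0,"dy":-0.030,"dz":0,"spin":0},{"fingers":0,"dx":0,"dy":-0.042,"dz":0,"spin":0},{"fingers":0,"dx":0,"dy":-0.052,"dz":0,"spin":0},{"fingers":0,"dx":0,"dy":-0.055,"dz":0,"spin":0},{"fingers":0.14,"dx":0,"dy":-0.055,"dz":0,"spin":0},{"fingers":0.16,"dx":0,"dy":-0.055,"dz":0,"spin":0}]' 40
python3 -m jog '[{"fingers":0.2,"dx":0,"dy":0,"dz":0,"spin":0},{"fingers":0.5,"dx":0,"dy":0,"dz":0,"spin":0},{"fingers":0.6,"dx":0,"dy":0,"dz":0,"spin":0},{"fingers":0.6,"dx":0,"dy":0,"dz":0,"spin":0},{"fingers":0.6,"dx":-0.02,"dy":0,"dz":0,"spin":0},{"fingers":0.6,"dx":-0.06,"dy":0,"dz":0,"spin":0},{"fingers":0.6,"dx":-0.12,"dy":0,"dz":0,"spin":0},{"fingers":0.6,"dx":-0.18,"dy":0,"dz":0,"spin":0},{"fingers":0.6,"dx":-0.2,"dy":0,"dz":0,"spin":0},{"fingers":0.6,"dx":-0.2,"dy":0,"dz":0,"spin":0}]'
python3 - <<'E'
from h import *
o=rep()
for n in("side","scene","wrist"):
    im=bot.grab_frame(n);cv2.imwrite(f"pics/{n}17.png",im[:,:,::-1])
a=cv2.imread("pics/side17.png")[80:280,180:380];b=cv2.imread("pics/scene17.png")[150:310,340:540];w=cv2.imread("pics/wrist17.png")
cv2.imwrite("pics/v17.png",np.vstack([np.hstack([cv2.resize(a,(300,300),interpolation=cv2.INTER_CUBIC),cv2.resize(b,(375,300),interpolation=cv2.INTER_CUBIC)]),cv2.resize(w,(675,290))[:, :]]))
im=cv2.imread("pics/side17.png")[:,:,::-1].copy();c=bot.calibration("side")
h=cv2.cvtColor(im,cv2.COLOR_RGB2HSV);m=cv2.inRange(h,np.array((100,120,40)),np.array((125,255,255)))
y,x=np.nonzero(m);s=(x>240)&(x<335)&(y>115)&(y<200);x,y=x[s],y[s]
print('blue x range',x.min(),x.max())
P=np.array([onz(c,(u,y[x==u].min()),.05)[:2] for u in np.unique(x)[6:-6]]);A=np.c_[2*P,np.ones(len(P))];q=np.linalg.lstsq(A,(P**2).sum(1),rcond=None)[0];print('pan',q[:2],np.sqrt(q[2]+q[0]**2+q[1]**2))
E
```

```text
t: 24.25
eef_pos: [0.4649, 0.1242, 0.0593]
eef_rot: [0.68, 0.187, 0.686, -0.178]
wrist_force: [1.2, 3.1, 4.8]
grip_width: 0.0137
t: 25.5
eef_pos: [0.4674, 0.122, 0.2607]
eef_rot: [0.682, 0.188, 0.685, -0.177]
wrist_force: [0.4, 0.1, -0.7]
grip_width: 0.0512
t 25.5 pos [0.4674 0.122  0.2607] heading 60.1 tilt [-0.001  0.016 -1.   ] j [ 0.11  0.18 -0.11  1.28  0.02  2.21] F [ 0.4  0.1 -0.7] w 0.0512
blue x range 247 322
pan [0.53027186 0.25597721] 0.07950336186031944
```

View pics/v17.png

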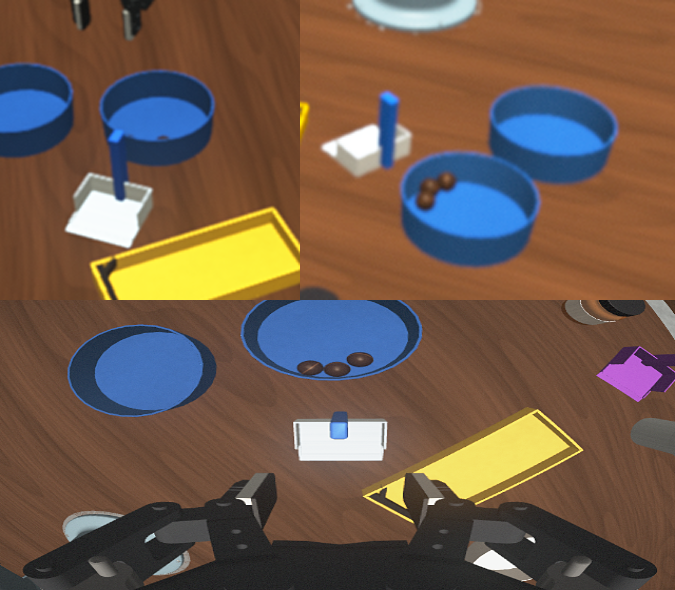

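The scoop stands empty and upright on the desk, about 0.19 m from the pan centre. The balls lie in the target pan (scene crop (435,190)). Short settle, a motion check, then hand in.

```bash
python3 -m jog '[{"fingers":0.6,"dx":0,"dy":0,"dz":0,"spin":0},{"fingers":0.6,"dx":0,"dy":0,"dz":0,"spin":0},{"fingers":0.6,"dx":0,"dy":0,"dz":0,"spin":0},{"fingers":0.6,"dx":0,"dy":0,"dz":0,"spin":0},{"fingers":0.6,"dx":0,"dy":0,"dz":0,"spin":0},{"fingers":0.6,"dx":0,"dy":0,"dz":0,"spin":0}]'
python3 - <<'E'
from h import *
im=bot.grab_frame("scene");p=cv2.imread("pics/scene17.png")[:,:,::-1]
d=np.abs(im.astype(int)-p)[190:300,330:480].max(2);print('moved px',(d>40).sum())
bot.hand_in();print('handed in')
E
```

```text
t: 26.4
eef_pos: [0.4661, 0.1219, 0.2591]
eef_rot: [0.68, 0.187, 0.686, -0.177]
wrist_force: [0.7, 0.3, -0.8]
grip_width: 0.0513
moved px 0
the job is handed in; nothing more can be done
handed in
```

The job is handed in at about 26.5 s of the 61 s allowed. All three balls are in the blue pan farther from the robot, and the empty scoop stands upright on the desk.

- **Scooping:** I gripped the handle, slid the scoop under all three balls at the bumper, drew back and lifted them together.
- **Tipping:** The tool can't tilt, so I rested the rear of the scoop on the pan's rim and eased the grip. It stayed level at first; drawing the handle inward tipped it about 36° and the balls rolled out.
- **Setting down:** I took the tilted handle again, levelled the scoop on the desk and released it.

**Last checks:**
- The final picture shows three balls in the pan and the scoop standing flat. Its origin is about 0.19 m from the pan's centre.
- No pixels changed around the pan and scoop over the last 0.8 s or so.
- The gripper is open and about 0.15 m above the scoop's handle.

**Not as planned:**
- Joint 6 reached its limit (3.141) during the transfer, leaving the tool about 1° off vertical from there on.
- Pressing the lip onto the desk peaked at 26 N at the wrist, under the 120 N limit.
- While the scoop levelled, its handle probably touched the blue pan. The pan measured up to 7 mm from its first position, but it stayed upright with the balls in it.

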